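# Fit the cross-bar and press home the keyed spindle of a bench stone grinder

## Robot

A 6-joint arm with a two-finger parallel gripper is mounted at the origin on the work surface. World frame = base frame: x ahead of the robot, y to its left, z up, the work surface at z = 0. Lengths are in mm, angles in rad, forces in N, time in s.
With the tool pointing down it reaches from about 350 to 775 mm from the base axis. Payload 7.3 kg.
Tool frame: the origin (TCP) lies between the finger pads; the fingertips stand 25 mm ahead of it and the grasp point (between the pads) lies 6 mm ahead of it; z points along the fingers, y is the line along which they close (so a half turn about z gives the same grasp; the last joint's range is limited). The gripper opens to 92 mm and grips with 3 to 60 N. Pads are 19 mm wide; open, the fingers measure 130 mm over their backs; the gripper's body (75 mm by 190 mm) begins 47 mm behind the grasp point.
Start: joints at [-1.397, 0.342, 1.524, -0, 1.275, -0.146], TCP at [165.07, -498.392, 251.741] pointing down, gripper open.
Joint ranges: [-2.53, 2.53], [-0.77, 2.02], [0.04, 2.7], [-1, 4.14], [0.28, 2.66], [-3.11, 3.11]. Speed limits (rad/s): [2.57, 2.57, 3.14, 3.14, 3.14, 3.14].

## Interface

Orientations are given as [roll, pitch, yaw] about the fixed x, y, z axes, in that order (R = Rz(yaw) Ry(pitch) Rx(roll)).
In Python, from plant import bot gives the robot as it stands.
- The arm moves only by the tool play_rows, never from a script. Its argument "commands" is a list of rows, each an object of numbers: "x", "y", "z": the shift along the tool's x, y, z in m; "twist": the turn about the tool's z in degrees. In form: [{"x": .., "y": .., "z": .., "twist": ..}, ...]. A call has exactly 8 rows; each row is the pose to reach, as a shift and turn from the pose commanded when the call began, along the tool's axes at that moment; what a row does not reach only later rows make up. A row lasts 1/10 s, in which the tool goes at most 50 mm and 8.59 degrees, less where a joint would pass 70% of its speed; a pose out of reach is approached as far as the arm can. A call with a gripper value outside its range is refused whole. "jaw" is the closure, from 0 (fully open) to 1 (shut), set as the call begins (left out, the last holds). The fingers move at their own pace and stop on an object; the grip force is fixed at half the most. Time passes only in rows, so rows that repeat a pose let the fingers close, or fill a call up. It gives the time, the measured TCP pose, the force, the opening and the grip force at its end, in the units of the state.
- bot.get_obs(): the state, without advancing time (a new reading comes with each control period).
- bot.capture(name): name is "side" or "top"; returns a dict with "pixels" (400x640x3 uint8, red, green, blue), "fx", "fy", "cx", "cy" (pixels), "k1" (the pictures are not rectified: a ray, as slopes to the right and down, at radius r is drawn at 1 + k1 r^2 times it, then the intrinsics apply), "eye" and "rotation" of the camera in the world. Camera axes: x right, y down, z forward; pixel columns grow to the right and rows downward; lengths in mm; the calibration is good to about 2 mm. A picture is of the moment at which its call begins. There is no depth.
- bot.close_job(): hands the job in; it is judged then, once.
The state is a dict: "time": time; "joint_positions": joint angles; "dq": joint speeds; "tau": joint torques, N m; "tool_pos": TCP position; "tcp_rot": TCP orientation; "contact_force": force on the tool from outside, world axes, zero at the start; "moment": the same for the moment, N m; "grip_width": finger opening in mm; "finger_force": force on a finger pad.
Only numpy, scipy, OpenCV 4.12 (cv2) and the standard library are available. Lean on these libraries where they do the work, as an engineer would, in place of code of your own. Each camera call takes 0.05 s, during which the arm holds its last target. There are 200 camera calls.

## Task

Put the small stone grinder together: lay the loose cross-bar flat across its two posts, both studs up through the end holes, and let go of it. Then take the square-headed spindle from the rack, push it down through the bush in the middle of the bar into the roller hub, turning it until its key slips into the keyway, and keep pushing against the spring until the collar sits on the bush block. Finish there, still holding the spindle firmly pressed down so that I can tighten the clamp screw, and leave the other things on the counter and in the rack where they are.

Things in the scene. Friction and masses are not known exactly. Their poses are not given: they have to be found in the camera images.
- grinder: Bench stone grinder, fixed: open steel drum (176 mm across, rim at 130 mm) on a flat grey base between two posts, a grey motor housing (165 mm wide, top at 134 mm) beyond it on its +x side. Origin on the counter under the drum's axis; z up; the posts stand along its y. Position and yaw (up to 0.35 rad) vary.
- post_left (a point): Centre of the flat top of the post at the grinder's y = +110 mm: 26 mm across, 150 mm above the counter. The bar lies on these tops. A stud 10 mm across, tapered at its end, stands on it up to 172 mm.
- post_right (a point): The same on the other post, at the grinder's y = -110 mm.
- hub_mouth (a point): Point on the drum's axis at the top face of the roller hub, 128 mm above the counter; its axes are the grinder's, not the hub's. The hub is an eight-sided iron block, 44 mm across, between two stone rollers in the drum; it does not turn. Upright bore 17.4 mm across, with one keyway 10.4 mm wide that reaches 13.5 mm from the axis.
- scraper_side (a point): Point over the drum's rim on the grinder's +x side, 85 mm from the axis, 130 mm high, fixed to the grinder. The roller holder stands differently each time: keyway, and the steel scraper strip that runs from the hub to the drum's wall right above its line, point within 0.7 rad either side of this point, seen from the axis. The angle is not among the readings: find it by feel or by eye.
- cup (a point): Top of the sprung cup down in the bore, at rest 26 mm under the hub's mouth (the point stays there). It resists with 6 N when first pressed, rising to 14 N at 8 mm deeper, where the spindle is home; without a push the spindle stands 8 mm too high.
- bar: Cross-bar, plain aluminium, 264 x 44 x 14 mm, 0.4 to 0.65 kg, flat on the counter. Origin: centre of its underside; y along it, z up. A bush block, 50 mm along y, 44 mm wide (flush with the bar's sides), rises at the middle to 34 mm over the underside; a 30 mm hole goes down through it. End holes, 14 mm, at y = -110 and +110 mm. Thumb screw on the block's +y end. Either way round fits.
- spindle: Steel spindle, 0.28 to 0.42 kg, hanging upright by its collar in a rack hole. Origin: on its axis at the collar's underside, z up. Collar 40 mm across, 8 mm thick; above it a square head, 22 mm, flats square to x and y, from 8 to 52 mm. Home: origin 184 mm above the counter, on the bush block; with the key riding on the hub's top it is 24 mm higher.
- spindle_tip (a point): Centre of the spindle's lower end, 90 mm under its origin. Below the collar: journal 26 mm across down to -50 mm, then a shaft 15 mm across, its last 5 mm tapered to 9 mm.
- spindle_lug (a point): Outer end of the pointer lug on the collar, 30 mm from the spindle's axis on its +x side. The key lies right under it: 8 mm wide, out to 12 mm from the axis, from 56 to 80 mm below the origin.
- rack: Steel drying rack, fixed: a 200 x 90 mm plate, top at 96 mm, on four thin legs. Origin on the counter under its middle, x along its length. Two holes, 31 mm across, at x = -50 and +50 mm; the spindle hangs in one and the tamper in the other.
- tamper: Bystander: wooden tamper with a round waisted knob, 50 mm above the rack, origin at its collar's underside. To be left in its hole.
- jar: Bystander: closed jar, 64 mm across and 75 mm high, origin at its underside's centre. To be left alone.
- beaker: Bystander: white open cup, 72 mm across and 70 mm high, origin at its underside's centre. To be left alone.
- disc_a: Bystander: dark round chocolate sample, 48 mm across, 8 mm high, in front of the grinder. To be left alone.
- disc_b: Bystander: brown round chocolate sample, 48 mm across, 8 mm high. To be left alone.
- tablet: Bystander: small chocolate tablet 74 x 40 x 8 mm. To be left alone.
There are look-alikes about, which are no part of the job. What is shaped like the spindle but blue or pink is not meant.

How it is judged (in metres and radians):
On the way, in this order (a step that is already met when the one before it is completed fails the run):
1. the cross-bar lies flat across both posts, studs through its end holes, and is let go (z of bar in the frame of grinder between 0.147 and 0.153 m and horizontal distance between bar and grinder below 0.006 m and angle between the y axis of bar and the y axis of grinder, either way round below 0.06 rad and angle between bar's own z axis and vertical below 0.04 rad and contact force between the fingers and bar below 0.1 N), for 0.3 s.
2. the key has slipped into the keyway: the spindle's tip is at least 20 mm down the hub's bore, on its axis (z of spindle_tip in the frame of hub_mouth below -0.02 m and horizontal distance between spindle_tip and hub_mouth below 0.004 m), for 0.1 s.
At the end, for the whole second after the job is handed in: Bar flat on both posts (height within 3 mm, centred within 6 mm, in line within 0.06 rad); spindle upright and still, tip within 4 mm of the hub's axis and at least 31.8 mm below its mouth (home is 34 mm), the fingers still on it with over 3 N (z of bar in the frame of grinder between 0.147 and 0.153 m and horizontal distance between bar and grinder below 0.006 m and angle between the y axis of bar and the y axis of grinder, either way round below 0.06 rad and angle between bar's own z axis and vertical below 0.04 rad and z of spindle_tip in the frame of hub_mouth below -0.0318 m and horizontal distance between spindle_tip and hub_mouth below 0.004 m and angle between spindle's own z axis and vertical below 0.05 rad and linear speed of spindle below 0.01 m/s and contact force between the fingers and spindle above 3 N); the arm keeps its last pose, push and grip.
It fails at once if a bystander is pushed more than 25 mm or knocked over (distance of any of tamper, jar, beaker, disc_a, disc_b, tablet from where it was at the start of the episode above 0.025 m or angle between any of tamper, jar, beaker's own z axis and vertical above 0.5 rad).
It also fails if it takes over 72 s, if anything falls off the work surface, if the arm or the gripper's body presses on something with over 40 N, if the wrist force passes 120 N, or if a joint passes its speed limit or range.

## Working session

There is one attempt and no reset: what is moved stays moved. The work goes in short steps, Python scripts to look and compute and a tool call to move; the robot and the scene stay as the last step left them, time stands still between calls to the robot, and variables do not carry over. Pictures are saved under pics/ and viewed, at most 10 in all, crops included, and the job is handed in when it is done.

Besides the shell and the picture viewer there is one more tool, called after "Emit:" as name([rows], argument=value, ...), one row to a line, values as JSON. play_rows: Moves the arm, as the interface text tells. Its arguments: {"type":"object","properties":{"commands":{"type":"array"},"jaw":{"type":"number"}},"required":["commands"]}

```bash
mkdir -p pics; cat > h.py <<'E'
import numpy as np, cv2
from plant import bot
def cap(name,fn=None):
    c=bot.capture(name); np.save(f'/tmp/{name}.npy',c,allow_pickle=True)
    if fn: cv2.imwrite('pics/'+fn,cv2.cvtColor(np.asarray(c['pixels'],dtype=np.uint8),cv2.COLOR_RGB2BGR))
    return c
def load(name): return np.load(f'/tmp/{name}.npy',allow_pickle=True).item()
def ray(c,u,v):
    d=np.array([(u-c['cx'])/c['fx'],(v-c['cy'])/c['fy']]); s=d.copy()
    for _ in range(20): s=d/(1+c['k1']*(s@s))
    return np.array(c['rotation'])@np.array([s[0],s[1],1.])
def atz(c,u,v,z):
    r=ray(c,u,v); e=np.array(c['eye']); return e+r*(z-e[2])/r[2]
def proj(c,p):
    q=np.array(c['rotation']).T@(np.array(p,float)-np.array(c['eye'])); s=q[:2]/q[2]; s=s*(1+c['k1']*(s@s))
    return np.array([c['fx']*s[0]+c['cx'],c['fy']*s[1]+c['cy']])
E
python3 - <<'E'
from h import *
for n in('top','side'):
    c=cap(n,n+'0.png'); print({k:v for k,v in c.items() if k!='pixels'})
print(bot.get_obs())
E
```

```text
{'fx': 433.1224937807687, 'fy': 433.1224937807687, 'cx': 316.8094854522647, 'cy': 204.08761360479437, 'k1': -0.0224569196004677, 'eye': array([ 431.74428789,    6.98983453, 1311.21370028]), 'rotation': array([-3.09999402, -0.0050208 , -1.60057987])}
{'fx': 456.79866853965757, 'fy': 456.79866853965757, 'cx': 320.7327152548374, 'cy': 196.7098271855782, 'k1': 0.04014002096108365, 'eye': array([  125.52471205, -1247.36741505,   850.84297489]), 'rotation': array([-2.08405151e+00, -7.58902065e-04, -2.68970901e-01])}
{'time': 0.1, 'joint_positions': array([-1.39700611e+00,  3.42647491e-01,  1.52489064e+00, -3.62210334e-05,
        1.27538970e+00, -1.45994612e-01]), 'dq': array([-1.85156448e-05, -2.02046500e-03, -2.75159274e-03, -6.01908421e-04,
        4.69126710e-04,  2.33420234e-03]), 'tau': array([ 1.81926644e-03, -4.32003272e+01, -2.44692779e+01,  7.18835159e-02,
        5.26103773e-02, -5.97960388e-05]), 'tool_pos': array([ 164.99936351, -498.0666352 ,  251.12808511]), 'tcp_rot': array([-3.14026664e+00, -1.59967533e-04,  3.19795295e-01]), 'contact_force': array([-0.75328727, -0.18195219,  0.03942242]), 'moment': array([-0.02942912,  0.01509996,  0.08269687]), 'finger_force': 0.0, 'grip_width': 92.04773749682359}
```

View pics/top0.png

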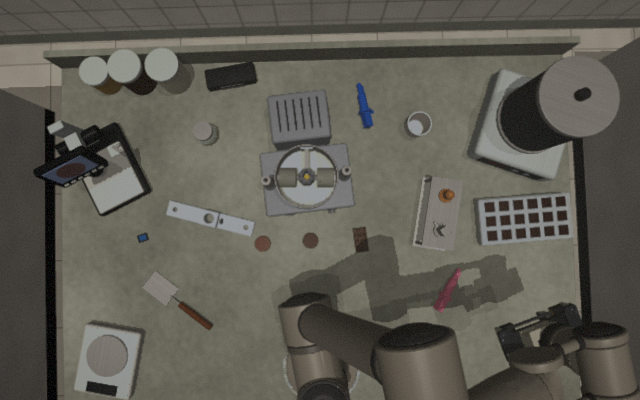

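View pics/side0.png

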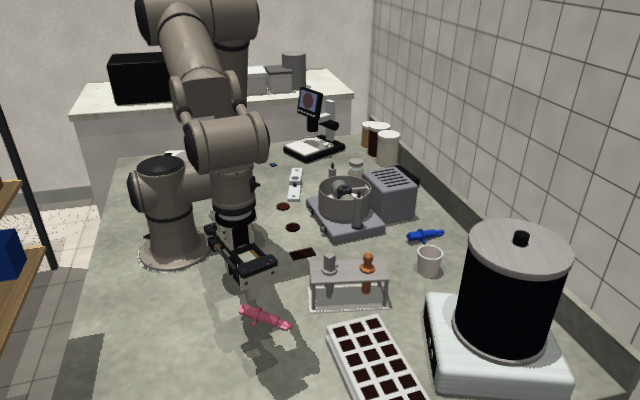

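Top view: bar around (210,218), grinder axis near (307,177), posts near (266,182) and (348,171). The rack is at (438,212), with the spindle at about (439,230) and the tamper at (446,195). I'll enlarge these.

```bash
cat >> h.py <<'E'
from scipy.spatial.transform import Rotation as Ro
def _fix(c):
    c['rotation']=Ro.from_euler('xyz',c['rotation']).as_matrix(); return c
_l=load
def load(name): return _fix(_l(name))
def crop(c,u,v,w,h,s):
    im=cv2.cvtColor(np.asarray(c['pixels'],dtype=np.uint8),cv2.COLOR_RGB2BGR)[v:v+h,u:u+w]
    im=cv2.resize(im,None,fx=s,fy=s,interpolation=cv2.INTER_CUBIC)
    im=np.clip(im.astype(float)*1.5,0,255).astype(np.uint8)
    for k in range(0,w,10):
        cv2.line(im,(k*s,0),(k*s,6 if (u+k)%50 else 14),(0,255,255),1)
        if (u+k)%20==0: cv2.putText(im,str(u+k),(k*s,24),0,.35,(0,255,255),1)
    for k in range(0,h,10):
        cv2.line(im,(0,k*s),(6,k*s),(0,255,255),1)
        if (v+k)%20==0: cv2.putText(im,str(v+k),(8,k*s+4),0,.35,(0,255,255),1)
    return im
E
python3 - <<'E'
from h import *
c=load('top')
a=crop(c,160,190,100,60,8)[:, :400*2]
cv2.imwrite('pics/c1.png',a)
b=crop(c,250,130,110,100,5); d=crop(c,405,170,70,100,3)
cv2.imwrite('pics/c2.png',np.hstack([b,cv2.resize(d,None,fx=1,fy=1)[:] if d.shape[0]==b.shape[0] else np.vstack([d,np.zeros((b.shape[0]-d.shape[0],d.shape[1],3),np.uint8)])]))
for p in [(0,0,0),(500,200,0)]: print(proj(c,p))
E
```

```text
[321.23986806 366.30062082]
[250.29624112 201.46846337]
```

View pics/c1.png

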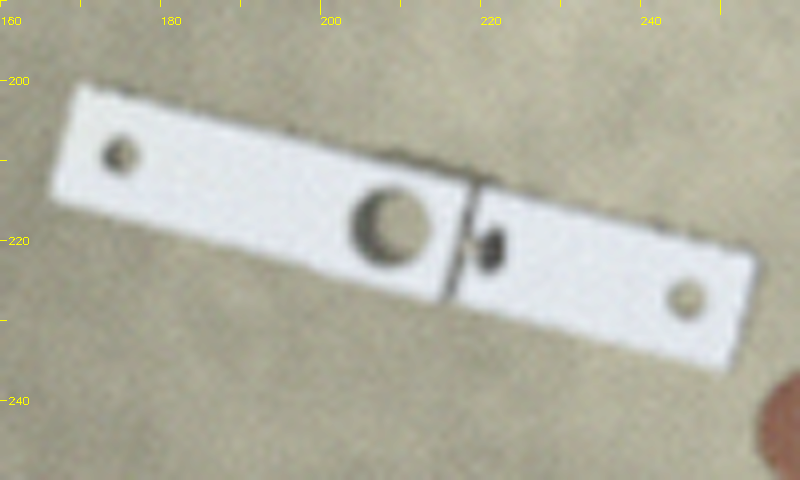

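View pics/c2.png

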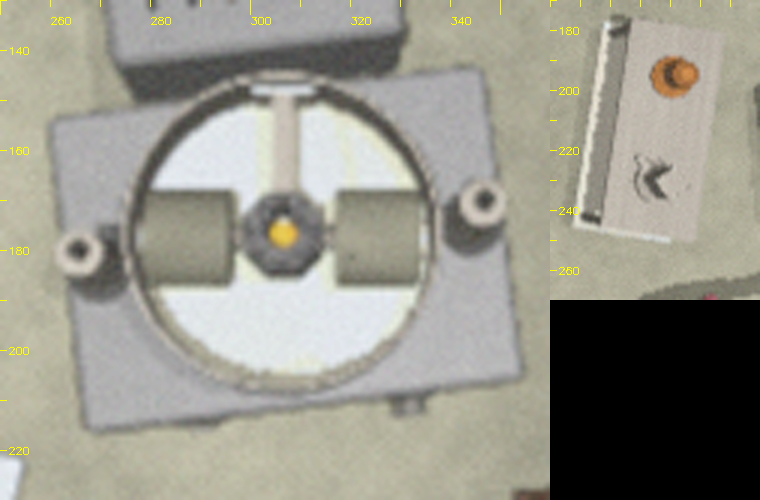

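Bar: holes at (175,209.4) and (245.9,227.4), bush at (208.8,218.3). Post tops are at (266,181.2) and (346.8,170.5), and the hub at (306.8,176.6). The scraper points image-up, to about (307,150). The rack plate shows the spindle near (440,229), with low contrast.

```bash
python3 - <<'E'
from h import *
c=load('top'); s=load('side')
def P(n,u,v,z):
    p=atz(c,u,v,z); print(n,p.round(1)); return p
l=P('barL',175,209.4,14);r=P('barR',245.9,227.4,14);P('bush',208.8,218.3,34)
print('mid',(l+r)/2,np.linalg.norm(l-r),'dir',np.arctan2(*(l-r)[[1,0]]))
l=P('postL',266,181.2,150);r=P('postR',346.8,170.5,150);h=P('hub',306.8,176.6,128)
print('mid',(l+r)/2,np.linalg.norm(l-r),'yaw',np.arctan2(*(l-r)[[1,0]])-np.pi/2)
q=P('scraper',307,150,130); print('key dir',np.arctan2(*(q-h)[[1,0]]))
# rack corners: right edge
for u,v in [(428,175),(462,180),(450,252),(415,244)]: P('rk',u,v,96)
P('tamper',447,196,140)
cv2.imwrite('pics/c3.png',np.hstack([crop(c,405,170,65,85,6),crop(s,300,235,100,128,4)[:510]]))
print(proj(s,(400,-270,96)),proj(s,(375,-268,96)))
E
```

```text
barL [482.2 424.4  14. ]
barR [422.  212.9  14. ]
bush [452.2 318.5  34. ]
mid [452.10233793 318.64485479  14.        ] 219.8397699745551 dir 1.293831320763365
postL [545.5 134.4 150. ]
postR [568.  -83.7 150. ]
hub [557.   24.8 128. ]
mid [556.74619906  25.35940025 150.        ] 219.32589512826655 yaw 0.10285663596552719
scraper [630.   22.1 130. ]
key dir -0.03673060471424544
rk [ 555. -317.   96.]
rk [ 538.1 -412.9   96. ]
rk [ 336.6 -370.2   96. ]
rk [ 362.  -272.5   96. ]
tamper [ 491.8 -354.7  140. ]
[322.30195712 254.66523911] [313.30573411 255.69805669]
```

View pics/c3.png

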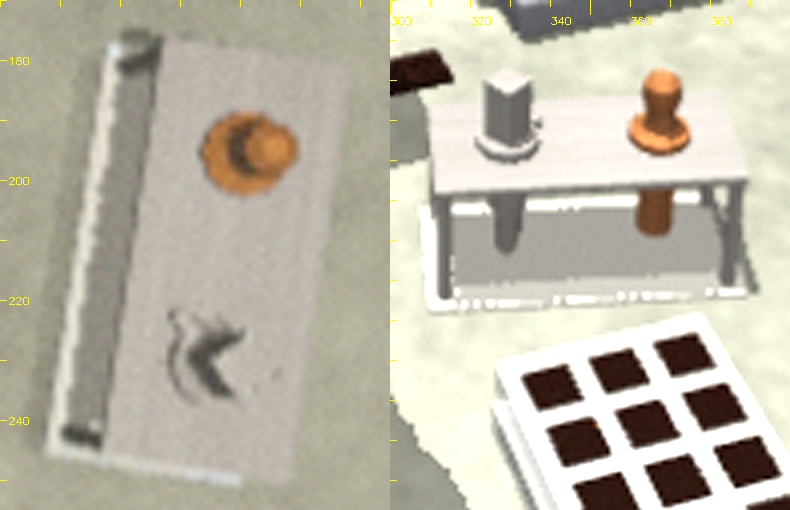

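Side view: head top centre at about (329.7,255), front edge foot at (329.8,270), lug near (337.3,265.8). The head stands roughly edge-on to this camera. Now the spindle numbers and the first move.

```bash
cat >> h.py <<'E'
def go(x,y,z,yaw,p=None,o=None):
    o=o or bot.get_obs(); q=np.array(o['tool_pos']) if p is None else np.array(p[:3],float); w=o['tcp_rot'][2] if p is None else p[3]
    d=np.array([x,y,z])-q; c,s=np.cos(w),np.sin(w)
    t=np.degrees((w-yaw+np.pi)%(2*np.pi)-np.pi)
    print('shift',((c*d[0]+s*d[1])/1e3).round(4),((s*d[0]-c*d[1])/1e3).round(4),(-d[2]/1e3).round(4),'twist',t.round(2))
def st():
    o=bot.get_obs(); print(round(o['time'],2),o['tool_pos'].round(1),o['tcp_rot'].round(4),'F',o['contact_force'].round(1),'w',round(o['grip_width'],1),round(o['finger_force'],1)); return o
E
python3 - <<'E'
from h import *
c=load('top'); s=load('side')
k=[atz(c,u,v,96) for u,v in [(432,176.3),(463.3,180.3),(453.3,250.3),(422.2,244.7)]]
for a in k: print(a.round(1))
m=sum(k)/4; d=(k[0]+k[1]-k[2]-k[3])/2; L=np.linalg.norm(d); d/=L; print('rack',m,L,np.arctan2(d[1],d[0]),'hole',m-50*d,m+50*d)
h=atz(s,329.7,255,148); print('head',h); print('front foot',atz(s,329.8,270,104))
for u,v in [(323.5,255.5),(329.8,257.5),(335.8,255),(330,252)]: print('hc',atz(s,u,v,148).round(1))
for z in(100,):
  g=atz(s,337.5,265.5,z); g2=atz(c,433.7,222,z); print('lug',g,g2,[np.arctan2(*(q-h)[[1,0]]) for q in (g,g2)])
a=atz(c,445.5,225,148);b=atz(c,443.2,236,148);print('topdiag',a,b,(a+b)/2)
print('foot',atz(c,436.7,230.3,104))
P=[165.07,-498.39,251.74,.3203]
go(420,-330,290,0.6,P)
E
```

```text
[ 551.  -328.1   96. ]
[ 537.1 -416.6   96. ]
[ 341.  -379.7   96. ]
[ 359.4 -292.7   96. ]
rack [ 447.14747663 -354.28764521   96.        ] 197.2059171054135 -0.18424623752343944 hole [ 397.99374546 -345.12736617   96.        ] [ 496.3012078  -363.44792425   96.        ]
head [ 398.93020708 -343.69518855  148.        ]
front foot [ 398.10524683 -349.00666887  104.        ]
hc [ 383.1 -341.5  148. ]
hc [ 396.2 -353.8  148. ]
hc [ 414.  -347.8  148. ]
hc [ 403.3 -331.6  148. ]
lug [ 424.48103658 -331.53003758  100.        ] [ 422.04547985 -326.55321448  100.        ] [np.float64(0.44435825066678425), np.float64(0.6380946831343614)]
topdiag [ 413.39849259 -344.91428365  148.        ] [ 384.05999058 -337.47620528  148.        ] [ 398.72924158 -341.19524446  148.        ]
foot [ 398.68775785 -332.92650633  104.        ]
shift 0.295 -0.0796 -0.0383 twist -16.03
```

Emit:
play_rows([
  {"x": 0.29, "y": -0.08, "z": -0.04, "twist": -33},
  {"x": 0.29, "y": -0.08, "z": -0.04, "twist": -33},
  {"x": 0.29, "y": -0.08, "z": -0.04, "twist": -33},
  {"x": 0.29, "y": -0.08, "z": -0.04, "twist": -33},
  {"x": 0.29, "y": -0.08, "z": -0.04, "twist": -33},
  {"x": 0.29, "y": -0.08, "z": -0.04, "twist": -33},
  {"x": 0.29, "y": -0.08, "z": -0.04, "twist": -33},
  {"x": 0.29, "y": -0.08, "z": -0.04, "twist": -33},
], jaw=0)

```text
time: 0.9
tool_pos: [415.9, -330.4, 291.4]
tcp_rot: [-3.141, 0.0, 0.899]
contact_force: [0.3, 0.1, -0.1]
grip_width: 91.6
finger_force: 0.0
```

```bash
python3 -c "
from h import *
o=st(); go(530,20,290,1.294,o=o)"
```

```text
0.9 [ 415.9 -330.4  291.4] [-3.1409e+00  3.0000e-04  8.9880e-01] F [ 0.3  0.1 -0.1] w 91.6 0.0
shift 0.3452 -0.1288 0.0014 twist -22.64
```

Emit:
play_rows([
  {"x": 0.345, "y": -0.129, "z": 0, "twist": -22.6},
  {"x": 0.345, "y": -0.129, "z": 0, "twist": -22.6},
  {"x": 0.345, "y": -0.129, "z": 0, "twist": -22.6},
  {"x": 0.345, "y": -0.129, "z": 0, "twist": -22.6},
  {"x": 0.345, "y": -0.129, "z": 0, "twist": -22.6},
  {"x": 0.345, "y": -0.129, "z": 0, "twist": -22.6},
  {"x": 0.345, "y": -0.129, "z": 0, "twist": -22.6},
  {"x": 0.345, "y": -0.129, "z": 0, "twist": -22.6},
])

```text
time: 1.7
tool_pos: [530.2, 20.6, 291.2]
tcp_rot: [-3.141, -0.0, 1.291]
contact_force: [0.0, -0.8, -0.1]
grip_width: 92.0
finger_force: 0.0
```

```bash
python3 -c "
from h import *
o=st(); go(452.1,318.6,130,1.294,o=o)"
```

```text
1.7 [530.2  20.6 291.2] [-3.1407e+00 -4.0000e-04  1.2913e+00] F [ 0.  -0.8 -0.1] w 92.0 0.0
shift 0.2648 -0.1573 0.1612 twist -0.15
```

Emit:
play_rows([
  {"x": 0.265, "y": -0.157, "z": 0, "twist": 0},
  {"x": 0.265, "y": -0.157, "z": 0, "twist": 0},
  {"x": 0.265, "y": -0.157, "z": 0, "twist": 0},
  {"x": 0.265, "y": -0.157, "z": 0, "twist": 0},
  {"x": 0.265, "y": -0.157, "z": 0.16, "twist": 0},
  {"x": 0.265, "y": -0.157, "z": 0.16, "twist": 0},
  {"x": 0.265, "y": -0.157, "z": 0.16, "twist": 0},
  {"x": 0.265, "y": -0.157, "z": 0.16, "twist": 0},
])

```text
time: 2.5
tool_pos: [452.2, 315.8, 129.3]
tcp_rot: [-3.141, 0.002, 1.288]
contact_force: [0.8, -0.5, -0.7]
grip_width: 91.7
finger_force: 0.0
```

```bash
python3 -c "
from h import *
o=st(); go(452.1,318.6,30.5,1.294,o=o)"
```

```text
2.5 [452.2 315.8 129.3] [-3.1405e+00  1.7000e-03  1.2884e+00] F [ 0.8 -0.5 -0.7] w 91.7 0.0
shift 0.0027 -0.0009 0.0988 twist -0.32
```

Emit:
play_rows([
  {"x": 0.001, "y": 0, "z": 0.05, "twist": -0.2},
  {"x": 0.001, "y": 0, "z": 0.08, "twist": -0.2},
  {"x": 0.001, "y": 0, "z": 0.098, "twist": -0.2},
  {"x": 0.001, "y": 0, "z": 0.098, "twist": -0.2},
  {"x": 0.001, "y": 0, "z": 0.098, "twist": -0.2},
  {"x": 0.001, "y": 0, "z": 0.098, "twist": -0.2},
  {"x": 0.001, "y": 0, "z": 0.098, "twist": -0.2},
  {"x": 0.001, "y": 0, "z": 0.098, "twist": -0.2},
])

```text
time: 3.3
tool_pos: [453.5, 317.8, 34.7]
tcp_rot: [3.14, -0.001, 1.294]
contact_force: [0.7, 0.1, 0.2]
grip_width: 92.1
finger_force: 0.0
```

```bash
python3 -c "
from h import *
o=st(); go(452.1,318.6,30.5,1.294,o=o)"
```

```text
3.3 [453.5 317.8  34.7] [ 3.1402e+00 -1.2000e-03  1.2936e+00] F [0.7 0.1 0.2] w 92.1 0.0
shift 0.0004 -0.0015 0.0042 twist -0.02
```

Emit:
play_rows([
  {"x": 0, "y": -0.0015, "z": 0.004, "twist": 0},
  {"x": 0, "y": -0.0015, "z": 0.004, "twist": 0},
  {"x": 0, "y": -0.0015, "z": 0.004, "twist": 0},
  {"x": 0, "y": -0.0015, "z": 0.004, "twist": 0},
  {"x": 0, "y": -0.0015, "z": 0.004, "twist": 0},
  {"x": 0, "y": -0.0015, "z": 0.004, "twist": 0},
  {"x": 0, "y": -0.0015, "z": 0.004, "twist": 0},
  {"x": 0, "y": -0.0015, "z": 0.004, "twist": 0},
], jaw=1)

```text
time: 4.1
tool_pos: [451.5, 318.2, 29.7]
tcp_rot: [3.142, 0.0, 1.294]
contact_force: [-0.0, 0.4, -0.1]
grip_width: 43.9
finger_force: 30.0
```

```bash
python3 -c "
from h import *
o=st()"
```

```text
4.1 [451.5 318.2  29.7] [3.1416 0.     1.2937] F [-0.   0.4 -0.1] w 43.9 30.0
```

Emit:
play_rows([
  {"x": 0, "y": 0, "z": -0.03, "twist": 0},
  {"x": 0, "y": 0, "z": -0.07, "twist": 0},
  {"x": 0, "y": 0, "z": -0.12, "twist": 0},
  {"x": 0, "y": 0, "z": -0.16, "twist": 0},
  {"x": 0, "y": 0, "z": -0.2, "twist": 0},
  {"x": 0, "y": 0, "z": -0.22, "twist": 0},
  {"x": 0, "y": 0, "z": -0.22, "twist": 0},
  {"x": 0, "y": 0, "z": -0.22, "twist": 0},
])

```text
time: 4.9
tool_pos: [450.7, 317.7, 248.0]
tcp_rot: [-3.14, 0.002, 1.294]
contact_force: [0.2, -0.7, -6.7]
grip_width: 43.5
finger_force: 30.0
```

```bash
python3 -c "
from h import *
o=st(); go(556.8,25.2,235,1.674,o=o)"
```

```text
4.9 [450.7 317.7 248. ] [-3.1396e+00  2.1000e-03  1.2937e+00] F [ 0.2 -0.7 -6.7] w 43.5 30.0
shift -0.2523 0.1821 0.013 twist -21.79
```

Emit:
play_rows([
  {"x": -0.03, "y": 0.022, "z": 0.003, "twist": -3},
  {"x": -0.07, "y": 0.05, "z": 0.003, "twist": -6},
  {"x": -0.11, "y": 0.08, "z": 0.003, "twist": -9},
  {"x": -0.15, "y": 0.108, "z": 0.003, "twist": -13},
  {"x": -0.19, "y": 0.137, "z": 0.003, "twist": -17},
  {"x": -0.23, "y": 0.166, "z": 0.003, "twist": -20},
  {"x": -0.252, "y": 0.182, "z": 0.003, "twist": -21.8},
  {"x": -0.252, "y": 0.182, "z": 0.003, "twist": -21.8},
])

```text
time: 5.7
tool_pos: [557.6, 22.0, 243.4]
tcp_rot: [-3.137, 0.001, 1.67]
contact_force: [-0.1, 0.8, -5.6]
grip_width: 43.6
finger_force: 30.0
```

Emit:
play_rows([
  {"x": 0, "y": 0, "z": 0, "twist": 0},
  {"x": 0, "y": 0, "z": 0, "twist": 0},
  {"x": 0, "y": 0, "z": 0, "twist": 0},
  {"x": 0, "y": 0, "z": 0, "twist": 0},
  {"x": 0, "y": 0, "z": 0, "twist": 0},
  {"x": 0, "y": 0, "z": 0, "twist": 0},
  {"x": 0, "y": 0, "z": 0, "twist": 0},
  {"x": 0, "y": 0, "z": 0, "twist": 0},
])

```text
time: 6.5
tool_pos: [557.6, 26.0, 246.8]
tcp_rot: [3.141, 0.0, 1.674]
contact_force: [0.2, -0.5, -6.2]
grip_width: 43.8
finger_force: 30.0
```

```bash
python3 -c "
from h import *
o=st(); go(556.8,25.2,205,1.674,o=o)
cap('top'); c=load('top'); s=cap('side'); s=load('side')
a=crop(c,240,120,130,100,4);b=crop(s,300,150,110,100,5)
cv2.imwrite('pics/d1.png',np.hstack([a,b[:400,:275]])) if 0 else cv2.imwrite('pics/d1.png',crop(c,240,130,130,80,6))
"
```

```text
6.5 [557.6  26.  246.8] [3.1415e+00 1.0000e-04 1.6742e+00] F [ 0.2 -0.5 -6.2] w 43.8 30.0
shift -0.0007 -0.0009 0.0418 twist 0.01
```

View pics/d1.png

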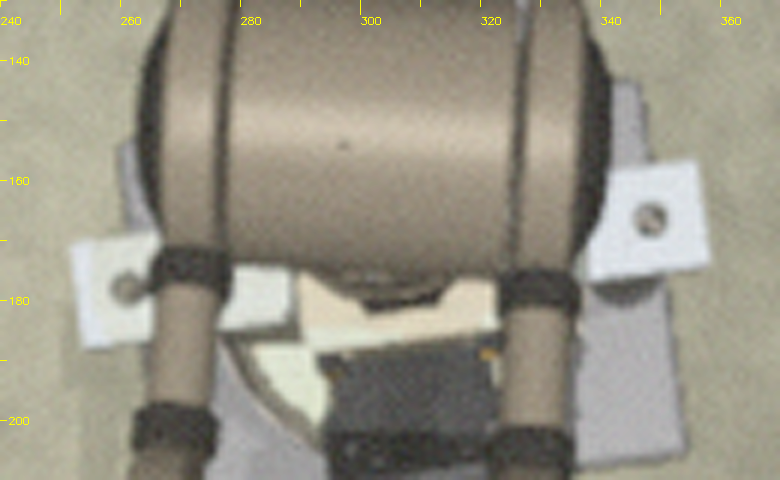

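The held bar shows its holes at (261.3,177.8) and (348.5,166.3), with the stud shadows visible through them. I'll check these against the posts.

```bash
python3 -c "
from h import *
c=load('top')
l=atz(c,261.3,177.8,231);r=atz(c,348.5,166.3,231);print(l,r,(l+r)/2,np.linalg.norm(l-r),np.arctan2(*(l-r)[[1,0]])-np.pi/2)
l=atz(c,265.6,180,172);r=atz(c,347.2,170,172);print('stud tips',l,r,(l+r)/2,np.linalg.norm(l-r),np.arctan2(*(l-r)[[1,0]])-np.pi/2)
"
```

```text
[546.43229723 137.09764996 231.        ] [568.94750892 -82.00689527 231.        ] [557.68990308  27.54537735 231.        ] 220.25834035833495 0.10240070167206428
stud tips [546.53773524 133.00472427 172.        ] [566.7201834  -83.10628795 172.        ] [556.62895932  24.94921816 172.        ] 217.0513782949396 0.09311917510097789
```

Emit:
play_rows([
  {"x": -0.0018, "y": -0.001, "z": 0.01, "twist": 0},
  {"x": -0.0018, "y": -0.001, "z": 0.02, "twist": 0},
  {"x": -0.0018, "y": -0.001, "z": 0.03, "twist": 0},
  {"x": -0.0018, "y": -0.001, "z": 0.038, "twist": 0},
  {"x": -0.0018, "y": -0.001, "z": 0.044, "twist": 0},
  {"x": -0.0018, "y": -0.001, "z": 0.049, "twist": 0},
  {"x": -0.0018, "y": -0.001, "z": 0.051, "twist": 0},
  {"x": -0.0018, "y": -0.001, "z": 0.051, "twist": 0},
])

```text
time: 7.4
tool_pos: [557.1, 24.1, 195.6]
tcp_rot: [3.141, 0.0, 1.674]
contact_force: [0.6, 0.0, -6.8]
grip_width: 44.1
finger_force: 30.0
```

Emit:
play_rows([
  {"x": 0, "y": 0, "z": 0.002, "twist": 0},
  {"x": 0, "y": 0, "z": 0.004, "twist": 0},
  {"x": 0, "y": 0, "z": 0.006, "twist": 0},
  {"x": 0, "y": 0, "z": 0.008, "twist": 0},
  {"x": 0, "y": 0, "z": 0.008, "twist": 0},
  {"x": 0, "y": 0, "z": 0.008, "twist": 0},
  {"x": 0, "y": 0, "z": 0.008, "twist": 0},
  {"x": 0, "y": 0, "z": 0.008, "twist": 0},
])

```text
time: 8.2
tool_pos: [557.1, 24.1, 187.8]
tcp_rot: [3.141, 0.0, 1.674]
contact_force: [4.2, 1.7, -6.1]
grip_width: 44.2
finger_force: 30.0
```

Emit:
play_rows([
  {"x": 0.0002, "y": 0.0007, "z": 0.002, "twist": 0},
  {"x": 0.0002, "y": 0.0007, "z": 0.004, "twist": 0},
  {"x": 0.0002, "y": 0.0007, "z": 0.006, "twist": 0},
  {"x": 0.0002, "y": 0.0007, "z": 0.0075, "twist": 0},
  {"x": 0.0002, "y": 0.0007, "z": 0.0085, "twist": 0},
  {"x": 0.0002, "y": 0.0007, "z": 0.0085, "twist": 0},
  {"x": 0.0002, "y": 0.0007, "z": 0.0085, "twist": 0},
  {"x": 0.0002, "y": 0.0007, "z": 0.0085, "twist": 0},
])

```text
time: 9.0
tool_pos: [557.3, 24.4, 179.7]
tcp_rot: [3.141, 0.0, 1.674]
contact_force: [-2.1, 1.0, 3.0]
grip_width: 44.1
finger_force: 30.0
```

Emit:
play_rows([
  {"x": 0, "y": 0, "z": 0, "twist": 0},
  {"x": 0, "y": 0, "z": 0, "twist": 0},
  {"x": 0, "y": 0, "z": 0, "twist": 0},
  {"x": 0, "y": 0, "z": 0, "twist": 0},
  {"x": 0, "y": 0, "z": 0, "twist": 0},
  {"x": 0, "y": 0, "z": 0, "twist": 0},
  {"x": 0, "y": 0, "z": 0, "twist": 0},
  {"x": 0, "y": 0, "z": -0.01, "twist": 0},
], jaw=0)

```text
time: 9.8
tool_pos: [556.7, 24.4, 188.3]
tcp_rot: [-3.139, -0.0, 1.674]
contact_force: [0.5, 0.1, 1.0]
grip_width: 91.6
finger_force: 0.0
```

Emit:
play_rows([
  {"x": 0, "y": 0, "z": -0.03, "twist": 0},
  {"x": 0, "y": 0, "z": -0.06, "twist": 0},
  {"x": 0, "y": 0, "z": -0.09, "twist": 0},
  {"x": 0, "y": 0, "z": -0.12, "twist": 0},
  {"x": 0, "y": 0, "z": -0.12, "twist": 0},
  {"x": 0, "y": 0, "z": -0.12, "twist": 0},
  {"x": 0, "y": 0, "z": -0.12, "twist": 0},
  {"x": 0, "y": 0, "z": -0.12, "twist": 0},
])

```text
time: 10.6
tool_pos: [557.0, 24.4, 308.0]
tcp_rot: [-3.139, -0.0, 1.674]
contact_force: [0.2, 0.2, 0.2]
grip_width: 91.7
finger_force: 0.0
```

```bash
python3 -c "
from h import *
o=st(); go(440,-270,300,2.12,o=o)"
```

```text
10.6 [557.   24.4 308. ] [-3.1393e+00 -4.0000e-04  1.6742e+00] F [0.2 0.2 0.2] w 91.7 0.0
shift -0.2808 -0.1467 0.008 twist -25.54
```

Emit:
play_rows([
  {"x": -0.281, "y": -0.147, "z": 0.008, "twist": -25.5},
  {"x": -0.281, "y": -0.147, "z": 0.008, "twist": -25.5},
  {"x": -0.281, "y": -0.147, "z": 0.008, "twist": -25.5},
  {"x": -0.281, "y": -0.147, "z": 0.008, "twist": -25.5},
  {"x": -0.281, "y": -0.147, "z": 0.008, "twist": -25.5},
  {"x": -0.281, "y": -0.147, "z": 0.008, "twist": -25.5},
  {"x": -0.281, "y": -0.147, "z": 0.008, "twist": -25.5},
  {"x": -0.281, "y": -0.147, "z": 0.008, "twist": -25.5},
])

```text
time: 11.4
tool_pos: [438.4, -273.6, 300.0]
tcp_rot: [-3.14, -0.001, 2.114]
contact_force: [0.9, 0.3, 0.6]
grip_width: 91.9
finger_force: 0.0
```

```bash
python3 -c "
from h import *
o=st(); go(398.3,-344.5,200,2.12,o=o)
c=cap('top');c=load('top'); cv2.imwrite('pics/d2.png',crop(c,240,130,130,80,6))
s=cap('side')"
```

```text
11.4 [ 438.4 -273.6  300. ] [-3.1399e+00 -1.3000e-03  2.1142e+00] F [0.9 0.3 0.6] w 91.9 0.0
shift -0.04 -0.071 0.1 twist -0.33
```

View pics/d2.png

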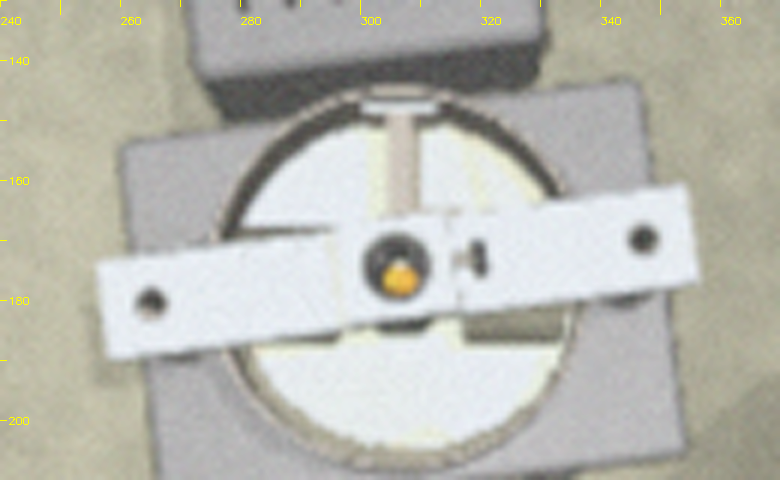

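The bar sits on both posts with the studs through the holes; the bush is at (306.2,174.3) with the yellow cup visible below it. Now the spindle.

Emit:
play_rows([
  {"x": -0.04, "y": -0.071, "z": 0.0, "twist": 0},
  {"x": -0.04, "y": -0.071, "z": 0.04, "twist": 0},
  {"x": -0.04, "y": -0.071, "z": 0.09, "twist": 0},
  {"x": -0.04, "y": -0.071, "z": 0.1, "twist": 0},
  {"x": -0.04, "y": -0.071, "z": 0.1, "twist": 0},
  {"x": -0.04, "y": -0.071, "z": 0.1, "twist": 0},
  {"x": -0.04, "y": -0.071, "z": 0.1, "twist": 0},
  {"x": -0.04, "y": -0.071, "z": 0.1, "twist": 0},
])

```text
time: 12.3
tool_pos: [401.4, -341.6, 203.1]
tcp_rot: [3.141, 0.003, 2.12]
contact_force: [-0.1, -0.1, -0.2]
grip_width: 91.7
finger_force: 0.0
```

```bash
python3 -c "
from h import *
o=st(); go(398.3,-344.5,134,2.12,o=o)"
```

```text
12.3 [ 401.4 -341.6  203.1] [3.141  0.0034 2.1202] F [-0.1 -0.1 -0.2] w 91.7 0.0
shift -0.0008 -0.0042 0.0691 twist 0.01
```

Emit:
play_rows([
  {"x": -0.0008, "y": -0.002, "z": 0.03, "twist": 0},
  {"x": -0.0008, "y": -0.002, "z": 0.055, "twist": 0},
  {"x": -0.0008, "y": -0.002, "z": 0.066, "twist": 0},
  {"x": -0.0008, "y": -0.002, "z": 0.066, "twist": 0},
  {"x": -0.0008, "y": -0.002, "z": 0.066, "twist": 0},
  {"x": -0.0008, "y": -0.002, "z": 0.066, "twist": 0},
  {"x": -0.0008, "y": -0.002, "z": 0.066, "twist": 0},
  {"x": -0.0008, "y": -0.002, "z": 0.066, "twist": 0},
])

```text
time: 13.1
tool_pos: [399.4, -343.5, 136.0]
tcp_rot: [3.141, 0.001, 2.119]
contact_force: [-0.1, 0.5, 0.3]
grip_width: 91.9
finger_force: 0.0
```

```bash
python3 -c "
from h import *
o=st(); go(398.3,-344.5,134,2.12,o=o)"
```

```text
13.1 [ 399.4 -343.5  136. ] [3.1414e+00 1.4000e-03 2.1193e+00] F [-0.1  0.5  0.3] w 91.9 0.0
shift -0.0003 -0.0015 0.002 twist -0.04
```

Emit:
play_rows([
  {"x": -0.0003, "y": -0.001, "z": 0.002, "twist": 0},
  {"x": -0.0003, "y": -0.001, "z": 0.002, "twist": 0},
  {"x": -0.0003, "y": -0.001, "z": 0.002, "twist": 0},
  {"x": -0.0003, "y": -0.001, "z": 0.002, "twist": 0},
  {"x": -0.0003, "y": -0.001, "z": 0.002, "twist": 0},
  {"x": -0.0003, "y": -0.001, "z": 0.002, "twist": 0},
  {"x": -0.0003, "y": -0.001, "z": 0.002, "twist": 0},
  {"x": -0.0003, "y": -0.001, "z": 0.002, "twist": 0},
], jaw=1)

```text
time: 13.9
tool_pos: [398.5, -344.0, 133.2]
tcp_rot: [-3.142, 0.0, 2.119]
contact_force: [-0.2, -0.8, -1.2]
grip_width: 32.3
finger_force: 0.0
```

Emit:
play_rows([
  {"x": 0, "y": 0, "z": 0, "twist": 0},
  {"x": 0, "y": 0, "z": 0, "twist": 0},
  {"x": 0, "y": 0, "z": 0, "twist": 0},
  {"x": 0, "y": 0, "z": 0, "twist": 0},
  {"x": 0, "y": 0, "z": 0, "twist": 0},
  {"x": 0, "y": 0, "z": 0, "twist": 0},
  {"x": 0, "y": 0, "z": 0, "twist": 0},
  {"x": 0, "y": 0, "z": 0, "twist": 0},
])

```text
time: 14.7
tool_pos: [398.4, -344.0, 133.2]
tcp_rot: [-3.141, 0.0, 2.119]
contact_force: [-1.6, -1.4, 2.2]
grip_width: 22.0
finger_force: 29.9
```

Emit:
play_rows([
  {"x": 0, "y": 0, "z": -0.02, "twist": 0},
  {"x": 0, "y": 0, "z": -0.05, "twist": 0},
  {"x": 0, "y": 0, "z": -0.09, "twist": 0},
  {"x": 0, "y": 0, "z": -0.13, "twist": 0},
  {"x": 0, "y": 0, "z": -0.17, "twist": 0},
  {"x": 0, "y": 0, "z": -0.205, "twist": 0},
  {"x": 0, "y": 0, "z": -0.205, "twist": 0},
  {"x": 0, "y": 0, "z": -0.205, "twist": 0},
])

```text
time: 15.5
tool_pos: [398.5, -343.6, 337.4]
tcp_rot: [3.141, -0.001, 2.119]
contact_force: [-0.8, 1.6, -4.6]
grip_width: 21.8
finger_force: 29.9
```

```bash
python3 -c "
from h import *
o=st(); go(556.8,25.0,337,1.534,o=o)"
```

```text
15.5 [ 398.5 -343.6  337.4] [ 3.1414e+00 -6.0000e-04  2.1194e+00] F [-0.8  1.6 -4.6] w 21.8 29.9
shift 0.232 0.3273 0.0004 twist 33.54
```

Emit:
play_rows([
  {"x": 0.02, "y": 0.028, "z": 0, "twist": 3},
  {"x": 0.045, "y": 0.063, "z": 0, "twist": 7},
  {"x": 0.07, "y": 0.099, "z": 0, "twist": 11},
  {"x": 0.097, "y": 0.137, "z": 0, "twist": 15},
  {"x": 0.124, "y": 0.175, "z": 0, "twist": 19},
  {"x": 0.151, "y": 0.213, "z": 0, "twist": 23},
  {"x": 0.178, "y": 0.251, "z": 0, "twist": 27},
  {"x": 0.205, "y": 0.289, "z": 0, "twist": 31},
])

```text
time: 16.3
tool_pos: [537.9, -16.2, 335.2]
tcp_rot: [-3.137, -0.001, 1.575]
contact_force: [0.8, -0.3, -3.3]
grip_width: 21.7
finger_force: 30.0
```

Emit:
play_rows([
  {"x": 0, "y": 0, "z": 0, "twist": 0},
  {"x": 0, "y": 0, "z": 0, "twist": 0},
  {"x": 0, "y": 0, "z": 0, "twist": 0},
  {"x": 0, "y": 0, "z": 0, "twist": 0},
  {"x": 0, "y": 0, "z": 0, "twist": 0},
  {"x": 0, "y": 0, "z": 0, "twist": 0},
  {"x": 0, "y": 0, "z": 0, "twist": 0},
  {"x": 0, "y": 0, "z": 0, "twist": 0},
])

```text
time: 17.1
tool_pos: [538.2, -18.6, 338.3]
tcp_rot: [3.141, 0.0, 1.578]
contact_force: [-0.6, -0.4, -3.5]
grip_width: 21.8
finger_force: 30.0
```

```bash
python3 -c "
from h import *
o=st(); go(556.8,25.0,337,1.534,o=o)"
```

```text
17.1 [538.2 -18.6 338.3] [3.1413e+00 1.0000e-04 1.5777e+00] F [-0.6 -0.4 -3.5] w 21.8 30.0
shift 0.0435 0.0189 0.0013 twist 2.51
```

Emit:
play_rows([
  {"x": 0.01, "y": 0.0045, "z": 0, "twist": 0.5},
  {"x": 0.025, "y": 0.011, "z": 0, "twist": 1.5},
  {"x": 0.0435, "y": 0.0189, "z": 0.001, "twist": 2.5},
  {"x": 0.0435, "y": 0.0189, "z": 0.001, "twist": 2.5},
  {"x": 0.0435, "y": 0.0189, "z": 0.001, "twist": 2.5},
  {"x": 0.0435, "y": 0.0189, "z": 0.001, "twist": 2.5},
  {"x": 0.0435, "y": 0.0189, "z": 0.001, "twist": 2.5},
  {"x": 0.0435, "y": 0.0189, "z": 0.001, "twist": 2.5},
])

```text
time: 17.9
tool_pos: [556.7, 24.8, 337.3]
tcp_rot: [3.141, 0.0, 1.534]
contact_force: [-0.2, -1.0, -3.4]
grip_width: 22.3
finger_force: 30.0
```

```bash
python3 -c "
from h import *
o=st(); go(556.8,25.0,337,1.534,o=o)
s=cap('side');s=load('side'); p=o['tool_pos']
f=lambda x,y,z: proj(s,(x,y,z)).round(1)
print('origin',f(p[0],p[1],p[2]-37),'tip',f(p[0],p[1],p[2]-127),'lug',f(p[0]+30,p[1]-1,p[2]-37+4),'bush',f(556.8,25,184))
u,v=f(p[0],p[1],p[2]-90).astype(int)
cv2.imwrite('pics/d3.png',crop(s,u-50,v-40,100,80,8))"
```

```text
17.9 [556.7  24.8 337.3] [3.1414e+00 2.0000e-04 1.5338e+00] F [-0.2 -1.  -3.4] w 22.3 30.0
shift 0.0002 0.0001 0.0003 twist -0.01
origin [345.3 139.9] tip [344.5 165.8] lug [354.5 137.9] bush [344.3 173. ]
```

View pics/d3.png

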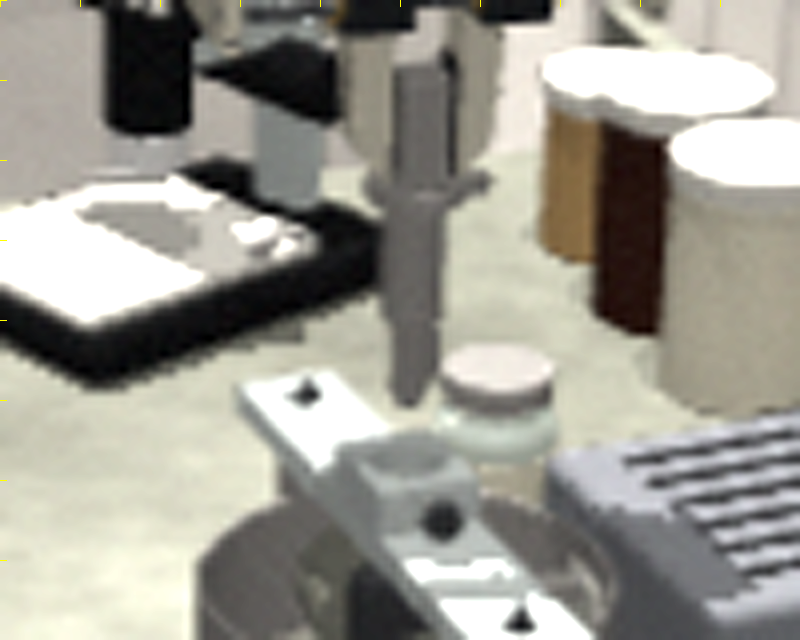

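The spindle hangs upright over the bush: tip at crop (408,400), bush hole at (412,455), lug pointing +x as expected. Descending.

Emit:
play_rows([
  {"x": 0, "y": 0.0005, "z": 0.01, "twist": 0},
  {"x": 0, "y": 0.0005, "z": 0.02, "twist": 0},
  {"x": 0, "y": 0.0005, "z": 0.03, "twist": 0},
  {"x": 0, "y": 0.0005, "z": 0.04, "twist": 0},
  {"x": 0, "y": 0.0005, "z": 0.05, "twist": 0},
  {"x": 0, "y": 0.0005, "z": 0.058, "twist": 0},
  {"x": 0, "y": 0.0005, "z": 0.06, "twist": 0},
  {"x": 0, "y": 0.0005, "z": 0.06, "twist": 0},
])

```text
time: 18.75
tool_pos: [557.3, 25.2, 276.9]
tcp_rot: [-3.141, 0.0, 1.535]
contact_force: [0.1, 0.1, -3.7]
grip_width: 22.0
finger_force: 30.0
```

Emit:
play_rows([
  {"x": 0, "y": 0, "z": 0.003, "twist": 0},
  {"x": 0, "y": 0, "z": 0.006, "twist": 0},
  {"x": 0, "y": 0, "z": 0.009, "twist": 0},
  {"x": 0, "y": 0, "z": 0.012, "twist": 0},
  {"x": 0, "y": 0, "z": 0.015, "twist": 0},
  {"x": 0, "y": 0, "z": 0.015, "twist": 0},
  {"x": 0, "y": 0, "z": 0.015, "twist": 0},
  {"x": 0, "y": 0, "z": 0.015, "twist": 0},
])

```text
time: 19.55
tool_pos: [557.4, 25.3, 262.4]
tcp_rot: [3.141, 0.0, 1.535]
contact_force: [0.3, -0.1, -4.1]
grip_width: 22.1
finger_force: 30.0
```

Emit:
play_rows([
  {"x": 0, "y": 0, "z": 0.003, "twist": 0},
  {"x": 0, "y": 0, "z": 0.006, "twist": 0},
  {"x": 0, "y": 0, "z": 0.009, "twist": 0},
  {"x": 0, "y": 0, "z": 0.012, "twist": 0},
  {"x": 0, "y": 0, "z": 0.014, "twist": 0},
  {"x": 0, "y": 0, "z": 0.014, "twist": 0},
  {"x": 0, "y": 0, "z": 0.014, "twist": 0},
  {"x": 0, "y": 0, "z": 0.014, "twist": 0},
])

```text
time: 20.35
tool_pos: [557.4, 25.2, 248.3]
tcp_rot: [3.141, 0.0, 1.535]
contact_force: [-0.7, -0.3, -3.4]
grip_width: 21.8
finger_force: 30.0
```

Emit:
play_rows([
  {"x": 0, "y": 0, "z": 0.002, "twist": 0},
  {"x": 0, "y": 0, "z": 0.004, "twist": 0},
  {"x": 0, "y": 0, "z": 0.006, "twist": 0},
  {"x": 0, "y": 0, "z": 0.007, "twist": 0},
  {"x": 0, "y": 0, "z": 0.007, "twist": 0},
  {"x": 0, "y": 0, "z": 0.007, "twist": 0},
  {"x": 0, "y": 0, "z": 0.007, "twist": 0},
  {"x": 0, "y": 0, "z": 0.007, "twist": 0},
])

```text
time: 21.15
tool_pos: [557.4, 25.3, 241.3]
tcp_rot: [3.141, 0.0, 1.535]
contact_force: [0.1, 0.0, -4.5]
grip_width: 22.1
finger_force: 30.0
```

Emit:
play_rows([
  {"x": 0, "y": 0, "z": 0.002, "twist": 0},
  {"x": 0, "y": 0, "z": 0.004, "twist": 0},
  {"x": 0, "y": 0, "z": 0.006, "twist": 0},
  {"x": 0, "y": 0, "z": 0.008, "twist": 0},
  {"x": 0, "y": 0, "z": 0.01, "twist": 0},
  {"x": 0, "y": 0, "z": 0.012, "twist": 0},
  {"x": 0, "y": 0, "z": 0.013, "twist": 0},
  {"x": 0, "y": 0, "z": 0.013, "twist": 0},
])

```text
time: 21.95
tool_pos: [557.4, 25.3, 228.8]
tcp_rot: [3.141, 0.0, 1.535]
contact_force: [-2.0, -0.8, 0.7]
grip_width: 21.8
finger_force: 30.0
```

Emit:
play_rows([
  {"x": 0, "y": 0, "z": 0.0015, "twist": 0},
  {"x": 0, "y": 0, "z": 0.003, "twist": 0},
  {"x": 0, "y": 0, "z": 0.0045, "twist": 0},
  {"x": 0, "y": 0, "z": 0.006, "twist": 0},
  {"x": 0, "y": 0, "z": 0.007, "twist": 0},
  {"x": 0, "y": 0, "z": 0.008, "twist": 0},
  {"x": 0, "y": 0, "z": 0.008, "twist": 0},
  {"x": 0, "y": 0, "z": 0.008, "twist": 0},
])

```text
time: 22.75
tool_pos: [557.5, 25.3, 221.4]
tcp_rot: [3.14, 0.0, 1.535]
contact_force: [-3.9, 0.6, 9.2]
grip_width: 21.8
finger_force: 30.0
```

Emit:
play_rows([
  {"x": 0, "y": 0, "z": 0.0005, "twist": 0},
  {"x": 0, "y": 0, "z": 0.001, "twist": 0},
  {"x": 0, "y": 0, "z": 0.0015, "twist": 0},
  {"x": 0, "y": 0, "z": 0.0015, "twist": 0},
  {"x": 0, "y": 0, "z": 0.0015, "twist": 0},
  {"x": 0, "y": 0, "z": 0.0015, "twist": 0},
  {"x": 0, "y": 0, "z": 0.0015, "twist": 0},
  {"x": 0, "y": 0, "z": 0.0015, "twist": 0},
])

```text
time: 23.55
tool_pos: [557.5, 25.2, 221.3]
tcp_rot: [3.139, 0.0, 1.535]
contact_force: [-6.2, -0.2, 18.3]
grip_width: 21.6
finger_force: 30.0
```

```bash
python3 -c "
from h import *
s=cap('side');s=load('side'); cv2.imwrite('pics/d4.png',crop(s,295,135,100,75,8)); o=st()"
```

```text
23.6 [557.5  25.3 221.3] [3.1390e+00 4.0000e-04 1.5347e+00] F [-6.3  0.5 19.7] w 21.9 30.0
```

View pics/d4.png

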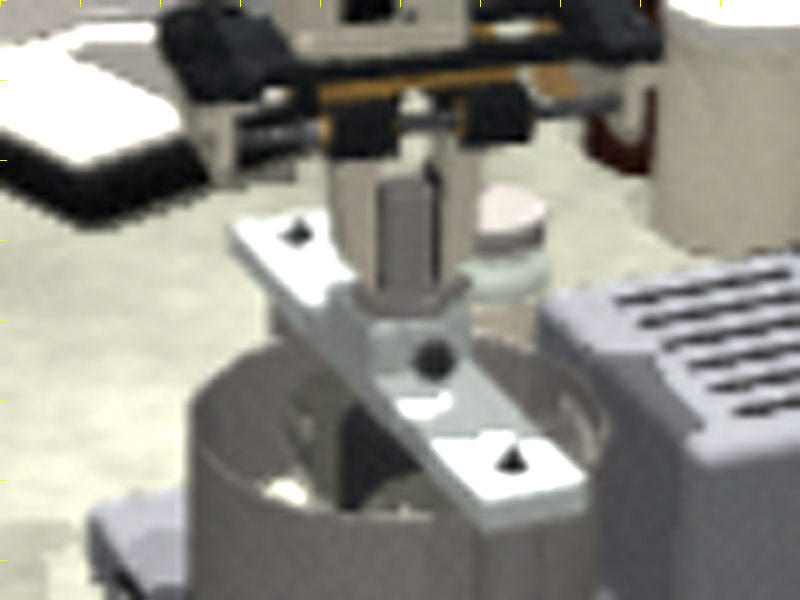

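The collar sits on the bush block (crop about (410,300)), the bar lies flat with the studs up through it, and the spindle is gripped and pressed down. Handing in.

```bash
python3 -c "
from h import *
print(bot.close_job())"
```

```text
the job is handed in; nothing more can be done
None
```

The grinder is together and handed in at 23.6 s: the bar lies flat on both posts with the studs through its holes, and the spindle is keyed with its collar on the bush block, still gripped at 30 N and pressed down at about 20 N; the hand-in gave no verdict.

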